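Gauge radiator valve heads and stow the good ones under the boiler shelf

ROBOT

A 6-joint arm with a two-finger parallel gripper is mounted at the origin on the work surface. World frame = base frame: x ahead of the robot, y to its left, z up, the work surface at z = 0. Lengths are in m, angles in rad, forces in N, time in s.
With the tool pointing down it reaches from about 0.25 to 0.775 m from the base axis. Payload 4 kg.
Tool frame: the origin (TCP) lies midway between the tips of the shut fingers; the grasp point (between the pads) lies 19 mm behind it; z points along the fingers, y is the line along which they close (so a half turn about z gives the same grasp; the last joint's range is limited). The gripper opens to 94 mm and grips with 3 to 60 N. Pads are 16 mm wide; open, the fingers measure 119 mm over their backs; the gripper's body (75 mm by 177 mm) begins 78 mm behind the grasp point.
Start: joints at [-1.411, 0.087, 1.371, -0, 1.684, -0.103], TCP at [0.143, -0.531, 0.206] pointing down, gripper open.
Joint ranges: [-3.1, 3.1], [-0.76, 2.03], [0.27, 2.55], [-1.08, 4.22], [0.17, 2.65], [-2.57, 2.57]. Speed limits (rad/s): [2.79, 2.79, 3.14, 3.14, 3.14, 3.14].

INTERFACE

Orientations are given as [roll, pitch, yaw] about the fixed x, y, z axes, in that order (R = Rz(yaw) Ry(pitch) Rx(roll)).
In Python, from bench import robot gives the robot as it stands. The module is installed in compiled form; this text tells all that it offers.
- The arm moves only by the tool arm_command, never from a script. Its argument "targets" is a list of rows, each a list of 4 numbers: the shift along the world's x, y, z as a fraction of full scale, then the turn about the world's z as a fraction of full scale. A call has 1 to 8 rows; each row is the pose to reach, as a shift and turn from the pose commanded when the call began; what a row does not reach only later rows make up. Full scale, the value 1, is 0.5 m for a shift and 120 degrees for a turn. A row lasts 1/12 s, in which the tool goes at most 41.7 mm and 7.16 degrees, less where a joint would pass 70% of its speed; a pose out of reach is approached as far as the arm can. A call with a number of a shift or a turn outside -1 to 1 is refused whole. A call with a gripper value outside its range is refused whole. "claw" is the closure, from 0 (fully open) to 1 (shut), set as the call begins (left out, the last holds). The fingers move at their own pace and stop on an object; the grip force is fixed at half the most. Time passes only in rows, so rows that repeat a pose let the fingers close. It gives the time, the measured TCP pose, the force, the opening and the grip force at its end, in the units of the state.
- robot.get_obs(): the state, without advancing time (a new reading comes with each control period).
- robot.snapshot(name): name is "scene" or "top" or "wrist"; returns the picture (400x640x3 uint8, red, green, blue); there is no depth.
- robot.camera_info(name): a dict with "vfov" (degrees; the focal length in pixels is half the picture's height over the tangent of half this angle, whatever the lens; pixels are square), "cx", "cy" (the principal point, pixels), "extrinsics" (4x4, takes a point from camera to world coordinates); the wrist camera has in their place "T_tool_cam" (4x4, takes a point from camera to tool coordinates, whose origin is the TCP and whose axes are the flange's). Camera axes: x right, y up, looking along -z (the intrinsics and any distortion apply to the point x, -y, -z); pixel columns grow to the right and rows downward; lengths in m; the calibration is good to about 2 mm. The wrist camera is an equidistant fisheye: a pixel r from the principal point sees the ray r / f radians off the axis. A picture is of the moment at which its call begins: read the wrist's pose just before it. camera_info takes no time and is no camera call.
- robot.close_job(): hands the job in; it is judged then, once.
The state is a dict: "time": time; "joint_positions": joint angles; "qvel": joint speeds; "joint_torque": joint torques, N m; "tool_pos": TCP position; "ee_rot": TCP orientation; "wrist_force": force on the tool from outside, world axes, zero at the start; "wrist_torque": the same for the moment, N m; "width": finger opening in m; "finger_force": force on a finger pad.
Only numpy, scipy, OpenCV 4.12 (cv2) and the standard library are available. Lean on these libraries where they do the work, as an engineer would, in place of code of your own. Each camera call takes 0.05 s, during which the arm holds its last target. There are 200 camera calls.

TASK

Slide each white radiator valve head onto the steel gauge pin as far as it will go, in order from the tallest head to the shortest, to see whether it goes fully home or stops halfway. Pull the tray out from under the low grey shelf, stand the heads that went fully home upright in it and put those that stopped short into the wicker basket; when all are sorted, slide the loaded tray fully home under the shelf. Leave the other things on the counter where they are.

Things in the scene. Friction and masses are not known exactly. Their poses are not given: they have to be found in the camera images.
- head_1: white radiator valve head, a blind sleeve 102 mm tall (the tallest), open end down: ribbed grip body 46 mm across, brass nut round the foot 60 mm across, 13 mm high. Heads differ outside in height only; the 31 mm bore (45 mm inside the nut) is 60 mm deep in a right one, 28 mm in a wrong one, which shows only on the gauge pin. 0.2 kg. Origin: centre of the underside, z up. May be absent
- head_2: white radiator valve head, a blind sleeve 93 mm tall (second tallest), open end down: ribbed grip body 46 mm across, brass nut round the foot 60 mm across, 13 mm high. Heads differ outside in height only; the 31 mm bore (45 mm inside the nut) is 60 mm deep in a right one, 28 mm in a wrong one, which shows only on the gauge pin. 0.2 kg. Origin: centre of the underside, z up. May be absent
- head_3: white radiator valve head, a blind sleeve 84 mm tall (middle one), open end down: ribbed grip body 46 mm across, brass nut round the foot 60 mm across, 13 mm high. Heads differ outside in height only; the 31 mm bore (45 mm inside the nut) is 60 mm deep in a right one, 28 mm in a wrong one, which shows only on the gauge pin. 0.2 kg. Origin: centre of the underside, z up. May be absent
- head_4: white radiator valve head, a blind sleeve 75 mm tall (second shortest), open end down: ribbed grip body 46 mm across, brass nut round the foot 60 mm across, 13 mm high. Heads differ outside in height only; the 31 mm bore (45 mm inside the nut) is 60 mm deep in a right one, 28 mm in a wrong one, which shows only on the gauge pin. 0.2 kg. Origin: centre of the underside, z up. May be absent
- head_5: white radiator valve head, a blind sleeve 66 mm tall (the shortest), open end down: ribbed grip body 46 mm across, brass nut round the foot 60 mm across, 13 mm high. Heads differ outside in height only; the 31 mm bore (45 mm inside the nut) is 60 mm deep in a right one, 28 mm in a wrong one, which shows only on the gauge pin. 0.2 kg. Origin: centre of the underside, z up. May be absent
- gauge_seat (a point): gauge: a fixed dark steel disc, 92 mm in diameter and 15 mm thick, with a bright upright steel pin 24 mm in diameter, 55 mm tall above the disc, tapered tip. The point is the pin's foot, at the centre of the disc's upper face; z up. A right head slides down until its foot rests on the disc (fully home); a wrong one stops 27 mm above that
- tray (a joint): pull-out aluminium tray under the low grey shelf: 0 = fully home under the shelf, grows to 0.16 m as the tray is pulled out towards the robot side (along the tray's own -x). About 3 N of friction, stays where it is left. Starts almost home
- tray_floor (a point): centre of the tray's inner floor (9 mm above the counter; moves with the tray). x points into the shelf, y along the tray's length, z up. Inside 96 mm (x) by 246 mm (y), walls 25 mm high above the floor: room for three heads side by side along y, 80 mm apart
- shelf: fixed low grey shelf over the tray: underside 120 mm and top 130 mm above the counter, 300 mm wide. Origin on the counter under the centre of the tray when home; the shelf's front edge lies 55 mm in front (-x) of it. x points away from the robot, along the tray's path; z up
- tray_tab (a point): top centre of the tray's upright black pull tab, 120 mm above the counter, 125 mm in front (-x) of the tray's centre: 14 mm thick along the tray's x, 40 mm wide along y, standing 90 mm free above the bar that joins it to the tray's front wall; can be pinched from above
- basket_floor (a point): centre of the inner floor (8 mm above the counter) of the fixed brown wicker basket for wrong heads. Inside 234 mm (x) by 184 mm (y), rim 60 mm above the counter; z up
- tape: black roll of tape lying flat, 60 mm across, 20 mm high; origin at the underside's centre. Bystander: leave alone
- screwdriver: screwdriver, 170 mm, lying along its x. Bystander: leave alone
- wrench: wrench, 180 mm, lying along its x. Bystander: leave alone
- wine: green bottle, 72 mm across, 230 mm tall; origin at the underside's centre. Bystander: leave alone
- carton: cardboard food carton, 70 (x) x 170 mm (y), lying flat, 50 mm high; origin at the underside's centre. Bystander: leave alone
- jar: white ceramic jar with wooden lid, 92 mm across, 87 mm tall; origin at the underside's centre. Bystander: leave alone
- elbow: bent copper pipe, 22 mm thick, arms about 70 and 50 mm, lying flat; origin at its underside, in the long arm. Bystander: leave alone

How it is judged:
On the way, in this order (a step that is already met when the one before it is completed fails the run):
1. head_1 (the tallest), if there, has been slid onto the gauge pin as far as it goes: fully home (z of head_1 in the frame of gauge_seat below 0.006 m and horizontal distance between head_1 and gauge_seat below 0.008 m and angle between head_1's own z axis and vertical below 0.15 rad), for 0.1 s.
2. head_2 (second tallest), if there, has been slid onto the gauge pin as far as it goes: it stops 27 mm short (z of head_2 in the frame of gauge_seat below 0.033 m and horizontal distance between head_2 and gauge_seat below 0.008 m and angle between head_2's own z axis and vertical below 0.15 rad), for 0.1 s.
3. head_3 (middle one), if there, has been slid onto the gauge pin as far as it goes: fully home (z of head_3 in the frame of gauge_seat below 0.006 m and horizontal distance between head_3 and gauge_seat below 0.008 m and angle between head_3's own z axis and vertical below 0.15 rad), for 0.1 s.
4. head_4 (second shortest), if there, has been slid onto the gauge pin as far as it goes: fully home (z of head_4 in the frame of gauge_seat below 0.006 m and horizontal distance between head_4 and gauge_seat below 0.008 m and angle between head_4's own z axis and vertical below 0.15 rad), for 0.1 s.
5. head_5 (the shortest), if there, has been slid onto the gauge pin as far as it goes: it stops 27 mm short (z of head_5 in the frame of gauge_seat below 0.033 m and horizontal distance between head_5 and gauge_seat below 0.008 m and angle between head_5's own z axis and vertical below 0.15 rad), for 0.1 s.
6. every head is sorted, the right ones standing in the pulled-out tray and the wrong ones in the basket (x of head_1 in the frame of tray_floor between -0.05 and 0.05 m and y of head_1 in the frame of tray_floor between -0.125 and 0.125 m and z of head_1 in the frame of tray_floor between -0.006 and 0.008 m and angle between each of head_1, head_3, head_4's own z axis and vertical below 0.12 rad and x of head_3 in the frame of tray_floor between -0.05 and 0.05 m and y of head_3 in the frame of tray_floor between -0.125 and 0.125 m and z of head_3 in the frame of tray_floor between -0.006 and 0.008 m and x of head_4 in the frame of tray_floor between -0.05 and 0.05 m and y of head_4 in the frame of tray_floor between -0.125 and 0.125 m and z of head_4 in the frame of tray_floor between -0.006 and 0.008 m and x of head_2 in the frame of basket_floor between -0.125 and 0.125 m and y of head_2 in the frame of basket_floor between -0.1 and 0.1 m and z of head_2 in the frame of basket_floor between -0.006 and 0.06 m and x of head_5 in the frame of basket_floor between -0.125 and 0.125 m and y of head_5 in the frame of basket_floor between -0.1 and 0.1 m and z of head_5 in the frame of basket_floor between -0.006 and 0.06 m and linear speed of each of head_1, head_2, head_3, head_4, head_5 below 0.02 m/s and value of joint tray above 0.06 m), for 0.2 s.
At the end, for the whole second after the job is handed in: The tray is home within 8 mm; every head that fits stands upright (within 7 degrees) on the tray's floor, every head that does not is in the basket, all at rest (x of head_1 in the frame of tray_floor between -0.05 and 0.05 m and y of head_1 in the frame of tray_floor between -0.125 and 0.125 m and z of head_1 in the frame of tray_floor between -0.006 and 0.008 m and angle between each of head_1, head_3, head_4's own z axis and vertical below 0.12 rad and x of head_3 in the frame of tray_floor between -0.05 and 0.05 m and y of head_3 in the frame of tray_floor between -0.125 and 0.125 m and z of head_3 in the frame of tray_floor between -0.006 and 0.008 m and x of head_4 in the frame of tray_floor between -0.05 and 0.05 m and y of head_4 in the frame of tray_floor between -0.125 and 0.125 m and z of head_4 in the frame of tray_floor between -0.006 and 0.008 m and x of head_2 in the frame of basket_floor between -0.125 and 0.125 m and y of head_2 in the frame of basket_floor between -0.1 and 0.1 m and z of head_2 in the frame of basket_floor between -0.006 and 0.06 m and x of head_5 in the frame of basket_floor between -0.125 and 0.125 m and y of head_5 in the frame of basket_floor between -0.1 and 0.1 m and z of head_5 in the frame of basket_floor between -0.006 and 0.06 m and linear speed of each of head_1, head_2, head_3, head_4, head_5 below 0.02 m/s and value of joint tray below 0.008 m); the robot touches nothing.
It fails at once if another thing on the counter is shifted by more than 6 cm (distance of any of tape, screwdriver, wrench, wine, carton, jar, elbow from where it was at the start of the episode above 0.06 m).
Of head_1, head_2, head_3, head_4, head_5 only 3 to 5 are there at a start; the rules pass over those that are not, and their reading is None.
At some moment in a run one of head_1, head_2, head_3, head_4, head_5 may be knocked a few centimetres aside while the robot is not near it.
It also fails if it takes over 210 s, if anything falls off the work surface, if the arm or the gripper's body presses on something with over 40 N, if the wrist force passes 120 N, or if a joint passes its speed limit or range.

## Working session

There is one attempt and no reset: what is moved stays moved. The work goes in short steps, Python scripts to look and compute and a tool call to move; the robot and the scene stay as the last step left them, time stands still between calls to the robot, and variables do not carry over. Pictures are saved under pics/ and viewed, at most 14 in all, crops included, and the job is handed in when it is done.

Besides the shell and the picture viewer there is one more tool, called after "Emit:" in YAML: its name, and indented under it one key for each argument. arm_command: Moves the arm, as the interface text tells. Shift numbers are shares of 0.5 m and turn numbers shares of 120 degrees, none past 1 either way. Its arguments: {"type":"object","properties":{"targets":{"type":"array"},"claw":{"type":"number"}},"required":["targets"]}

```bash
mkdir -p pics
python3 - <<'E'
from bench import robot
import cv2,numpy as np
o=robot.get_obs();print(o['time'],o['tool_pos'],o['ee_rot'],o['width'])
for n in("scene","top","wrist"):
    i=robot.camera_info(n);print(n,{k:(np.round(v,4).tolist() if not isinstance(v,str) else v) for k,v in i.items()})
    im=robot.snapshot(n);np.save(f'pics/{n}0.npy',im);cv2.imwrite(f'pics/{n}0.png',im[:,:,::-1])
E
```

```text
0.0 [ 0.1427949  -0.53058762  0.20433393] [-3.13946745e+00 -2.17536385e-04  2.62811084e-01] 0.09377517111941931
scene {'vfov': 50.0273, 'cx': 309.2132, 'cy': 196.0103, 'extrinsics': [[-0.473, -0.5471, 0.6906, 1.3684], [0.881, -0.29, 0.3737, 0.4682], [-0.0042, 0.7853, 0.6192, 0.8199], [0.0, 0.0, 0.0, 1.0]]}
top {'vfov': 42.1823, 'cx': 318.0929, 'cy': 197.727, 'extrinsics': [[0.0296, 0.9845, -0.1731, 0.2919], [-0.9994, 0.032, 0.0111, 0.0303], [0.0165, 0.1727, 0.9848, 1.5497], [0.0, 0.0, 0.0, 1.0]]}
wrist {'vfov': 65.7065, 'cx': 316.0172, 'cy': 199.966, 'T_tool_cam': [[0.0008, 0.9701, 0.2429, 0.0704], [1.0, -0.0006, -0.0006, 0.0003], [-0.0005, 0.2429, -0.9701, -0.1779], [0.0, 0.0, 0.0, 1.0]]}
```

View pics/scene0.png

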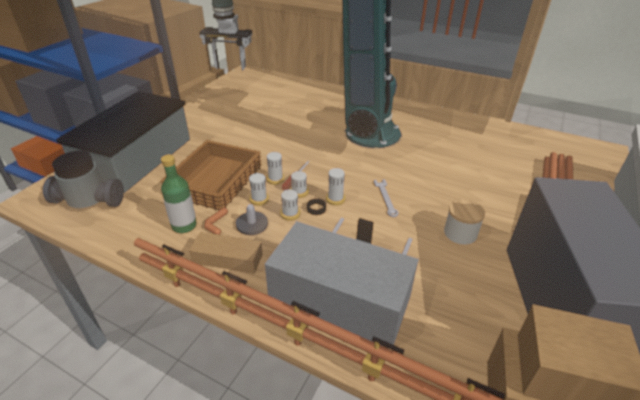

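View pics/top0.png

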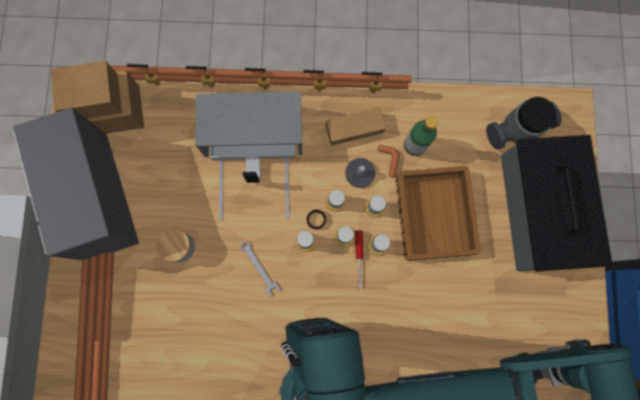

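Run:
```python
import cv2
t=cv2.imread('pics/top0.png')[90:290,190:490];cv2.imwrite('pics/t1.png',cv2.resize(t,(780,520),interpolation=cv2.INTER_CUBIC))
t=cv2.imread('pics/scene0.png')[130:280,190:430];cv2.imwrite('pics/s1.png',cv2.resize(t,(792,495),interpolation=cv2.INTER_CUBIC))
```

```text
(no output)
```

View pics/t1.png

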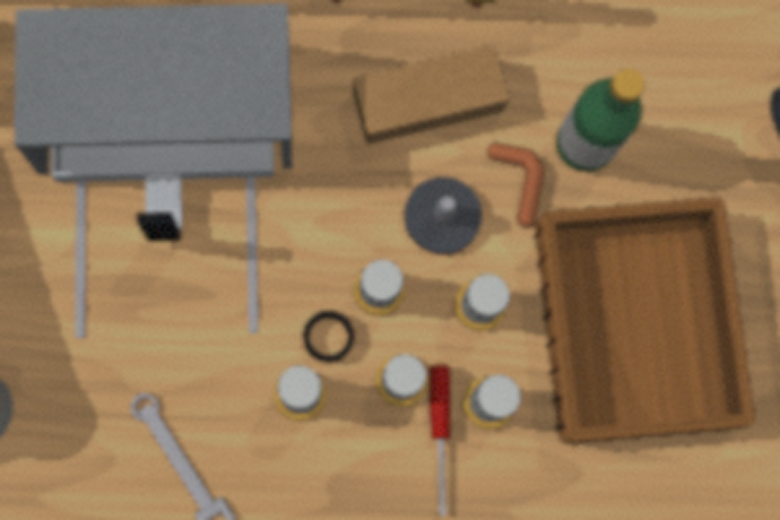

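View pics/s1.png

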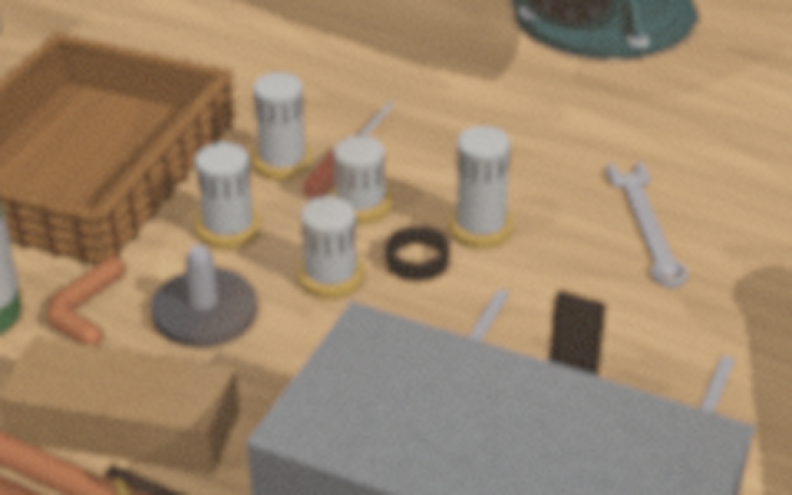

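```bash
cat > h.py <<'E'
from bench import robot
import numpy as np, cv2
from scipy.spatial.transform import Rotation as R
def ray(n,u,v,T=None):
    i=robot.camera_info(n); f=200/np.tan(np.radians(i['vfov']/2))
    x,y=u-i['cx'],v-i['cy']
    if n=='wrist':
        r=np.hypot(x,y);th=r/f;d=np.array([np.sin(th)*x/r,-np.sin(th)*y/r,-np.cos(th)]);E=T@np.array(i['T_tool_cam'])
    else: d=np.array([x/f,-y/f,-1]);E=np.array(i['extrinsics'])
    d=E[:3,:3]@d;return E[:3,3],d/np.linalg.norm(d)
def atz(r,z): o,d=r;return o+d*(z-o[2])/d[2]
def tri(rs):
    A=sum(np.eye(3)-np.outer(d,d) for o,d in rs);b=sum((np.eye(3)-np.outer(d,d))@o for o,d in rs)
    p=np.linalg.solve(A,b);return p,max(np.linalg.norm((np.eye(3)-np.outer(d,d))@(p-o)) for o,d in rs)
def tool(o=None):
    o=o or robot.get_obs();T=np.eye(4);T[:3,:3]=R.from_euler('xyz',o['ee_rot']).as_matrix();T[:3,3]=o['tool_pos'];return T
def tc(x,y): return ray('top',(x+.5)/2.6-.5+190,(y+.5)/2.6-.5+90)
def sc(x,y): return ray('scene',(x+.5)/3.3-.5+190,(y+.5)/3.3-.5+130)
E
python3 - <<'E'
from h import *
np.set_printoptions(precision=4,suppress=True)
for n,a,b in [('A',(300,388),(485,138)),('B',(381,281),(328,212)),('C',(405,377),(359,151)),('D',(488,297),(223,157)),('E',(498,397),(279,88)),('pin',(446,204),(201,252)),('disc',(443,216),(204,300)),('tab',(157,224),(580,300)),('shelfL',(20,143),(751,428)),('shelfR',(290,138),(355,303))]:
    p,e=tri([tc(*a),sc(*b)]);print(n,p,round(e,4))
for c in [(545,215),(722,202),(748,422),(562,438)]: print('rim',atz(tc(*c),.06))
for c in [(142,402),(215,512)]: print('wrench',atz(tc(*c),.01))
for c in [(440,370),(440,437),(443,512)]: print('sd',atz(tc(*c),.01))
print('tape',atz(tc(329,336),.02))
E
```

```text
A [0.4277 0.0485 0.101 ] 0.0018
B [ 0.553  -0.0386  0.0724] 0.0004
C [ 0.4477 -0.0679  0.0606] 0.0008
D [ 0.5372 -0.1567  0.0808] 0.0008
E [ 0.426  -0.1673  0.0872] 0.0014
pin [ 0.6441 -0.1094  0.0671] 0.0013
disc [ 0.6431 -0.112   0.0117] 0.0006
tab [0.6007 0.2096 0.112 ] 0.0014
shelfL [0.6825 0.3628 0.1259] 0.003
shelfR [0.6976 0.0689 0.1267] 0.0025
rim [ 0.6374 -0.2238  0.06  ]
rim [ 0.6593 -0.4259  0.06  ]
rim [ 0.4101 -0.4497  0.06  ]
rim [ 0.3861 -0.2432  0.06  ]
wrench [0.4155 0.2271 0.01  ]
wrench [0.2946 0.1386 0.01  ]
sd [ 0.4627 -0.112   0.01  ]
sd [ 0.3862 -0.1132  0.01  ]
sd [ 0.3022 -0.118   0.01  ]
tape [0.4966 0.0166 0.02  ]
```

Emit:
arm_command:
  targets:
    - [0,0,0.08,0.05]
    - [0.36,0.4,0.28,0.45]
    - [0.36,0.4,0.28,0.45]
    - [0.36,0.4,0.28,0.45]
    - [0.36,0.4,0.28,0.45]
    - [0.36,0.4,0.28,0.45]
    - [0.36,0.4,0.28,0.45]
    - [0.36,0.4,0.28,0.45]
  claw: 0

```text
time: 0.82
tool_pos: [0.3239, -0.3291, 0.3464]
ee_rot: [3.141, 0.0, 1.211]
wrist_force: [0.3, -0.9, 0.1]
width: 0.0944
finger_force: 0.0
```

Emit:
arm_command:
  targets:
    - [0.41,0.54,0,0.195]
    - [0.41,0.54,0,0.195]
    - [0.41,0.54,0,0.195]
    - [0.41,0.54,0,0.195]
    - [0.41,0.54,0,0.195]
    - [0.41,0.54,0,0.195]
    - [0.41,0.54,0,0.195]
    - [0.41,0.54,0,0.195]

```text
time: 1.48
tool_pos: [0.5252, -0.0636, 0.3453]
ee_rot: [-3.141, 0.0, 1.614]
wrist_force: [-0.3, -0.9, 0.6]
width: 0.0939
finger_force: 0.0
```

Emit:
arm_command:
  targets:
    - [0,0,0,0]
    - [0,0,0,0]
    - [0,0,0,0]

```text
time: 1.73
tool_pos: [0.5242, -0.0658, 0.345]
ee_rot: [-3.14, 0.0, 1.614]
wrist_force: [0.5, -0.1, -0.7]
width: 0.0939
finger_force: 0.0
```

Run:
```python
from h import *
o=robot.get_obs();T=tool(o);print(o['tool_pos'],o['ee_rot'])
im=robot.snapshot('wrist');np.save('pics/T1.npy',T);cv2.imwrite('pics/w1f.png',im[:,:,::-1])
cv2.imwrite('pics/w1.png',cv2.resize(im[:,:,::-1],(800,500),interpolation=cv2.INTER_CUBIC))
```

```text
[ 0.5242375  -0.06577783  0.34503781] [-3.14039854e+00  2.56976095e-04  1.61407471e+00]
```

View pics/w1.png

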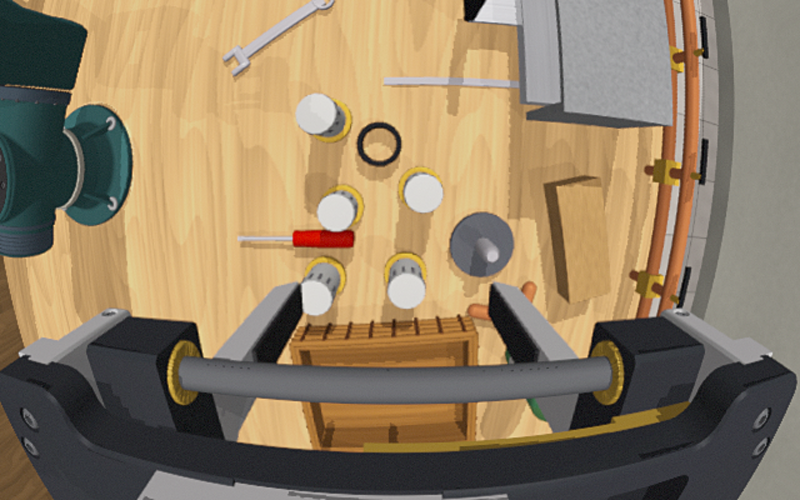

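Run:
```python
from h import *
np.set_printoptions(precision=4,suppress=True)
T=np.load('pics/T1.npy')
w=lambda x,y: ray('wrist',(x+.5)/1.25-.5,(y+.5)/1.25-.5,T)
for n,a,b,c,z in [('1',(300,388),(485,138),(316,114),.102),('4',(381,281),(328,212),(423,193),.075),('5',(405,377),(359,151),(337,212),.066),('3',(488,297),(223,157),(406,289),.084),('2',(498,397),(279,88),(315,296),.093),('pin',(446,204),(201,252),(492,256),.07),('disc',(443,216),(204,300),(482,244),.015)]:
    r=[tc(*a),sc(*b),w(*c)];p,e=tri(r);print(n,p,round(e,4),*[atz(q,z)[:2] for q in r])
```

```text
1 [0.4298 0.0482 0.1009] 0.0034 [0.4284 0.0468] [0.4284 0.0508] [0.4333 0.047 ]
4 [ 0.5541 -0.0384  0.0731] 0.0015 [ 0.5527 -0.0388] [ 0.5557 -0.0364] [ 0.5555 -0.0385]
5 [ 0.4503 -0.0674  0.0612] 0.0035 [ 0.4475 -0.0683] [ 0.454  -0.0633] [ 0.4545 -0.0665]
3 [ 0.539  -0.1556  0.0817] 0.0026 [ 0.537  -0.1569] [ 0.5405 -0.1532] [ 0.5413 -0.1536]
2 [ 0.428  -0.167   0.0875] 0.0029 [ 0.4261 -0.1677] [ 0.4331 -0.1609] [ 0.4321 -0.1649]
pin [ 0.645  -0.11    0.0683] 0.0026 [ 0.6441 -0.1102] [ 0.6465 -0.1058] [ 0.6462 -0.1117]
disc [ 0.6443 -0.1109  0.0128] 0.0019 [ 0.6427 -0.1122] [ 0.646 -0.109] [ 0.6453 -0.1094]
```

Emit:
arm_command:
  targets:
    - [0.14,0.4,-0.05,0]
    - [0.14,0.4,-0.05,0]
    - [0.14,0.4,-0.05,0]
    - [0.14,0.4,-0.05,0]
    - [0.14,0.4,-0.05,0]
    - [0.14,0.4,-0.05,0]
    - [0.14,0.4,-0.05,0]
    - [0.14,0.4,-0.05,0]

```text
time: 2.45
tool_pos: [0.5943, 0.1326, 0.3208]
ee_rot: [3.142, 0.001, 1.612]
wrist_force: [-0.6, -0.6, 1.0]
width: 0.094
finger_force: 0.0
```

Run:
```python
from h import *
o=robot.get_obs();T=tool(o);print(o['tool_pos'],o['ee_rot'])
im=robot.snapshot('wrist');np.save('pics/T2.npy',T);cv2.imwrite('pics/w2f.png',im[:,:,::-1])
cv2.imwrite('pics/w2.png',cv2.resize(im[:,:,::-1],(800,500),interpolation=cv2.INTER_CUBIC))
```

```text
[0.59432887 0.13256572 0.32078903] [3.14152659e+00 9.92643515e-04 1.61182247e+00]
```

View pics/w2.png

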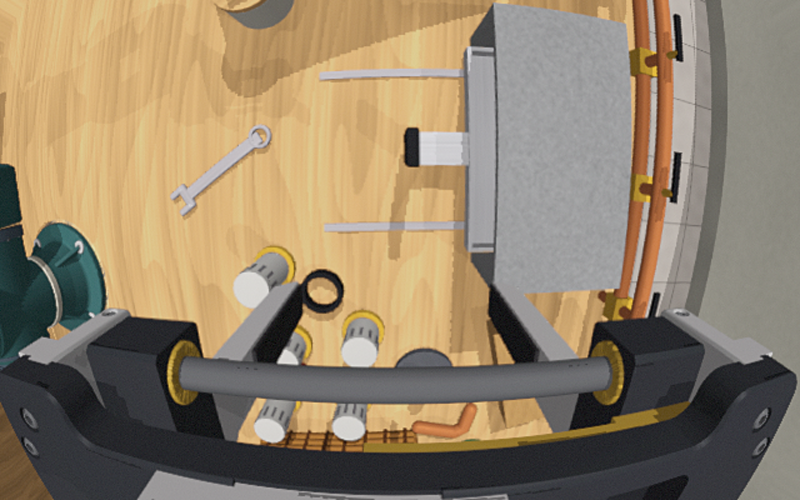

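Run:
```python
from h import *
np.set_printoptions(precision=4,suppress=True)
T=np.load('pics/T2.npy')
w=lambda x,y: ray('wrist',(x+.5)/1.25-.5,(y+.5)/1.25-.5,T)
print(tri([w(411,147),tc(159,218),sc(580,296)]),atz(w(411,147),.12))
for p,z in [((469,50),.034),((468,247),.034),((466,47),.034),((494,3),.13),((495,285),.13)]: print(p,atz(w(*p),z))
print('wrench',atz(w(262,135),.01))
```

```text
(array([0.606 , 0.2095, 0.1198]), np.float64(0.0039524873287076585)) [0.6068 0.2108 0.12  ]
(469, 50) [0.6753 0.3379 0.034 ]
(468, 247) [0.6875 0.0935 0.034 ]
(466, 47) [0.6715 0.3415 0.034 ]
(494, 3) [0.6824 0.3645 0.13  ]
(495, 285) [0.7001 0.0771 0.13  ]
wrench [0.4183 0.226  0.01  ]
```

Emit:
arm_command:
  targets:
    - [0.024,0.08,-0.03,0]
    - [0.024,0.155,-0.08,0]
    - [0.024,0.155,-0.15,0]
    - [0.024,0.155,-0.23,0]
    - [0.024,0.155,-0.31,0]
    - [0.024,0.155,-0.39,0]
    - [0.024,0.155,-0.47,0]
    - [0.024,0.155,-0.47,0]

```text
time: 3.17
tool_pos: [0.6001, 0.2075, 0.0755]
ee_rot: [-3.124, 0.004, 1.61]
wrist_force: [-1.8, -0.4, -2.6]
width: 0.094
finger_force: 0.0
```

Emit:
arm_command:
  targets:
    - [0,0,0,0]
    - [0,0,0,0]
    - [0,0,0,0]
    - [0,0,0,0]
    - [0,0,0,0]
    - [0,0,0,0]
    - [0,0,0,0]
  claw: 1

```text
time: 3.75
tool_pos: [0.6069, 0.2121, 0.0866]
ee_rot: [3.14, -0.0, 1.614]
wrist_force: [-1.3, 0.2, 0.8]
width: 0.0505
finger_force: 0.0
```

Emit:
arm_command:
  targets:
    - [0,0,0,0]
    - [0,0,0,0]
    - [0,0,0,0]
    - [0,0,0,0]
    - [0,0,0,0]
    - [0,0,0,0]
    - [0,0,0,0]
  claw: 1

```text
time: 4.33
tool_pos: [0.6069, 0.2119, 0.0854]
ee_rot: [3.141, 0.0, 1.614]
wrist_force: [3.3, 0.1, -1.1]
width: 0.0138
finger_force: 30.0
```

Emit:
arm_command:
  targets:
    - [-0.02,-0.001,0,0]
    - [-0.06,-0.003,0,0]
    - [-0.1,-0.0055,0,0]
    - [-0.15,-0.008,0,0]
    - [-0.2,-0.011,0,0]
    - [-0.24,-0.013,0,0]
    - [-0.27,-0.015,0,0]
    - [-0.28,-0.0155,0,0]

```text
time: 5.0
tool_pos: [0.4649, 0.2036, 0.0853]
ee_rot: [3.141, 0.001, 1.615]
wrist_force: [3.4, -1.5, -3.7]
width: 0.0137
finger_force: 30.0
```

Emit:
arm_command:
  targets:
    - [0,0,0,0]
    - [0,0,0,0]
    - [0,0,0,0]

```text
time: 5.25
tool_pos: [0.4663, 0.2037, 0.0853]
ee_rot: [-3.14, 0.001, 1.614]
wrist_force: [-2.6, -2.8, -0.6]
width: 0.0139
finger_force: 30.0
```

Emit:
arm_command:
  targets:
    - [0,0,0,0]
    - [0,0,0,0]
    - [0,0,0,0]
    - [0,0,0.07,0]
    - [0,0,0.15,0]
    - [0,0,0.23,0]
    - [0,0,0.31,0]
    - [0,0,0.31,0]
  claw: 0

```text
time: 5.92
tool_pos: [0.4706, 0.2056, 0.251]
ee_rot: [3.124, -0.005, 1.614]
wrist_force: [1.4, -1.0, 1.7]
width: 0.0637
finger_force: 0.0
```

Emit:
arm_command:
  targets:
    - [-0.072,-0.08,0,0]
    - [-0.072,-0.16,0,0]
    - [-0.072,-0.24,0,0]
    - [-0.072,-0.312,0,0]
    - [-0.072,-0.312,0,0]
    - [-0.072,-0.312,0,0]
    - [-0.072,-0.312,-0.05,0]
    - [-0.072,-0.312,-0.05,0]

```text
time: 6.58
tool_pos: [0.429, 0.049, 0.2119]
ee_rot: [-3.136, -0.001, 1.614]
wrist_force: [-1.0, -0.3, -1.5]
width: 0.0939
finger_force: 0.0
```

Emit:
arm_command:
  targets:
    - [0,0,0,0]
    - [0,0,0,0]

```text
time: 6.75
tool_pos: [0.4307, 0.0492, 0.216]
ee_rot: [3.141, -0.0, 1.616]
wrist_force: [0.0, -0.1, 0.4]
width: 0.0937
finger_force: 0.0
```

Run:
```python
from h import *
o=robot.get_obs();T=tool(o);print(o['tool_pos'],o['ee_rot'])
im=robot.snapshot('wrist');np.save('pics/T3.npy',T);cv2.imwrite('pics/w3f.png',im[:,:,::-1])
cv2.imwrite('pics/w3.png',cv2.resize(im[:,:,::-1],(800,500),interpolation=cv2.INTER_CUBIC))
im=robot.snapshot('top');cv2.imwrite('pics/top3.png',im[:,:,::-1])
a=cv2.imread('pics/top0.png').astype(int);print(np.abs(a-im[:,:,::-1]).mean())
```

```text
[0.43070336 0.04922585 0.21596955] [ 3.14131194e+00 -3.83612416e-04  1.61567746e+00]
13.594260416666666
```

View pics/w3.png

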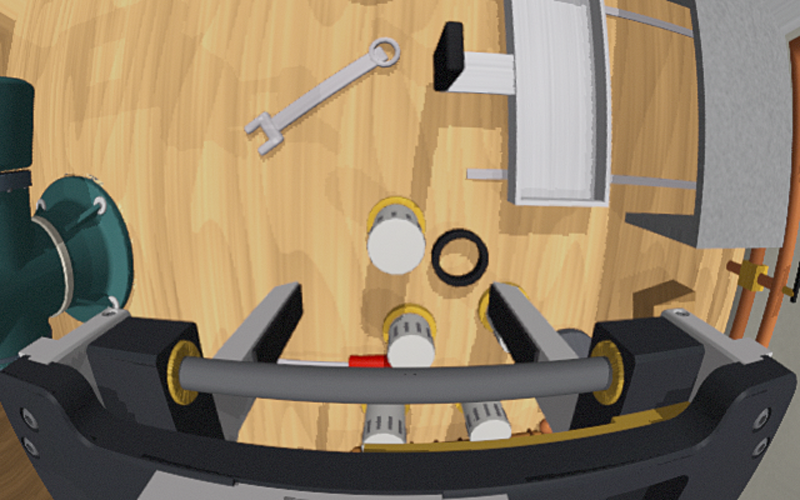

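```bash
cat >> h.py <<'E'
def wproj(T,p):
    i=robot.camera_info('wrist');f=200/np.tan(np.radians(i['vfov']/2))
    q=(np.linalg.inv(T@np.array(i['T_tool_cam']))@np.r_[p,1])[:3];x,y,z=q[0],-q[1],-q[2]
    r=np.hypot(x,y);th=np.arctan2(r,z);return i['cx']+f*th*x/r,i['cy']+f*th*y/r
def vproj(n,p):
    i=robot.camera_info(n);f=200/np.tan(np.radians(i['vfov']/2))
    q=np.linalg.inv(np.array(i['extrinsics']))@np.r_[p,1];return i['cx']+f*q[0]/-q[2],i['cy']-f*q[1]/-q[2]
def whitetop(im,uv,win,thr=205):
    """circle top: largest bright neutral blob near uv -> min enclosing circle"""
    u,v=map(int,uv);x0,y0=max(u-win,0),max(v-win,0);c=im[y0:v+win,x0:u+win].astype(int)
    m=((c.min(2)>thr)&(c.max(2)-c.min(2)<25)).astype(np.uint8)
    n,l,s,ce=cv2.connectedComponentsWithStats(m)
    if n<2:return None
    k=1+np.argmax(s[1:,4]);return ce[k][0]+x0,ce[k][1]+y0,s[k].tolist()
E
python3 - <<'E'
from h import *
T=np.load('pics/T3.npy');im=cv2.imread('pics/w3f.png')
uv=wproj(T,[.43,.048,.102]);print(uv)
print(im[196,310:326].min(1),im[170,310:326].min(1))
for t in (190,205,220):
    r=whitetop(im,uv,40,t);print(t,r); 
    if r: print(atz(ray('wrist',r[0],r[1],T),.102))
print(atz(ray('wrist',397/1.25,245/1.25,T),.102))
E
```

```text
(np.float64(314.8584003639252), np.float64(197.99665625569486))
[206 204 203 203 205 205 204 204 203 204 204 204 204 203 204 204] [145 149 141 103  89  85 108 131 152 152 153 153 149 149 150 148]
190 (np.float64(316.5646523716699), np.float64(196.5685510071475), [21, 18, 45, 44, 1539])
[0.43158801 0.04949829 0.102     ]
205 (np.float64(313.69747899159665), np.float64(183.53361344537814), [21, 18, 43, 27, 238])
[0.42824654 0.06222573 0.102     ]
220 None
[0.43256377 0.05010959 0.102     ]
```

Emit:
arm_command:
  targets:
    - [0,0,-0.08,0]
    - [0,0,-0.16,0]
    - [0,0,-0.24,0]
    - [0,0,-0.3,0]
    - [0,0,-0.314,0]
    - [0,0,-0.314,0]
    - [0,0,-0.314,0]

```text
time: 7.43
tool_pos: [0.4319, 0.0483, 0.0604]
ee_rot: [3.139, 0.0, 1.614]
wrist_force: [0.2, -0.6, 0.7]
width: 0.0938
finger_force: 0.0
```

Emit:
arm_command:
  targets:
    - [0,0,0,0]
    - [0,0,0,0]
    - [0,0,0,0]
    - [0,0,0,0]
    - [0,0,0,0]
    - [0,0,0,0]
    - [0,0,0,0]
    - [0,0,0,0]
  claw: 1

```text
time: 8.1
tool_pos: [0.4308, 0.0481, 0.0586]
ee_rot: [3.141, 0.0, 1.614]
wrist_force: [-0.1, 0.2, -1.7]
width: 0.0456
finger_force: 30.0
```

Emit:
arm_command:
  targets:
    - [0,0,0,0]
    - [0,0,0,0]
    - [0,0,0.06,0]
    - [0,0,0.12,0]
    - [0,0,0.18,0]
    - [0,0,0.24,0]
    - [0,0,0.24,0]

```text
time: 8.68
tool_pos: [0.4335, 0.0481, 0.1846]
ee_rot: [3.131, 0.001, 1.614]
wrist_force: [1.0, -0.1, -1.4]
width: 0.0458
finger_force: 30.0
```

Emit:
arm_command:
  targets:
    - [0.05,-0.037,0,0]
    - [0.11,-0.082,0,0]
    - [0.17,-0.126,0,0]
    - [0.23,-0.17,0,0]
    - [0.29,-0.215,0,0]
    - [0.35,-0.26,0,0]
    - [0.4,-0.298,0,0]
    - [0.429,-0.319,0,0]

```text
time: 9.35
tool_pos: [0.6459, -0.1139, 0.1744]
ee_rot: [-3.137, -0.0, 1.612]
wrist_force: [-0.8, 0.7, -2.6]
width: 0.0451
finger_force: 30.0
```

Emit:
arm_command:
  targets:
    - [0,0,0,0]
    - [0,0,0,0]
    - [0,0,0,0]
    - [0,0,0,0]

```text
time: 9.68
tool_pos: [0.6439, -0.1104, 0.1779]
ee_rot: [-3.14, -0.001, 1.615]
wrist_force: [0.4, -0.2, -2.8]
width: 0.0455
finger_force: 30.0
```

Run:
```python
from h import *
o=robot.get_obs();T=tool(o);print(o['tool_pos'],o['ee_rot'])
im=robot.snapshot('wrist');np.save('pics/T4.npy',T);cv2.imwrite('pics/w4f.png',im[:,:,::-1])
im2=robot.snapshot('scene');cv2.imwrite('pics/s4f.png',im2[:,:,::-1])
a=im[40:240,160:480,::-1];b=im2[130:240,180:356,::-1]
cv2.imwrite('pics/w4.png',np.vstack([cv2.resize(a,(480,300)),cv2.resize(b,(480,300),interpolation=cv2.INTER_CUBIC)]))
```

```text
[ 0.64391536 -0.11039729  0.17793128] [-3.14014668e+00 -6.94171004e-04  1.61458988e+00]
```

View pics/w4.png

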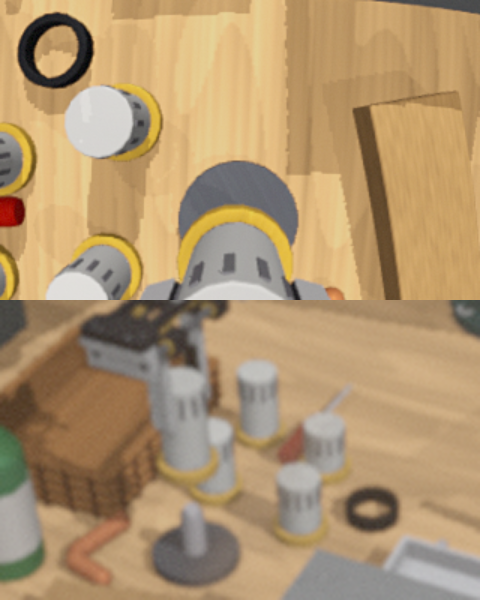

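Run:
```python
from h import *
np.set_printoptions(precision=4,suppress=True)
T=np.load('pics/T4.npy')
w=lambda x,y,z: atz(ray('wrist',(x+.5)/1.5-.5+160,(y+.5)/1.5-.5+40,T),z)
print('disc top',w(238,162,.015),'+-46 ctr',w(238,162,.015)[1]-.046,'L',w(179.5,215,.015),'R',w(298,215,.015))
z=.178-.0586
print('nut front',w(238,206,z+.013),w(238,206,z+.013)[1]-.03,'L',w(178,250,z),'R',w(297,250,z),w(178,250,z+.013),w(297,250,z+.013))
```

```text
disc top [ 0.6448 -0.0666  0.015 ] +-46 ctr -0.11264829441115345 L [ 0.6028 -0.1081  0.015 ] R [ 0.6917 -0.1041  0.015 ]
nut front [ 0.6446 -0.0791  0.1324] -0.10913108804427499 L [ 0.6141 -0.1063  0.1194] R [ 0.6772 -0.1035  0.1194] [ 0.6156 -0.1027  0.1324] [ 0.6752 -0.1     0.1324]
```

Emit:
arm_command:
  targets:
    - [0.002,-0.004,-0.03,0]
    - [0.002,-0.004,-0.07,0]
    - [0.002,-0.004,-0.09,0]
    - [0.002,-0.004,-0.11,0]
    - [0.002,-0.004,-0.125,0]
    - [0.002,-0.004,-0.14,0]
    - [0.002,-0.004,-0.14,0]

```text
time: 10.37
tool_pos: [0.6451, -0.1131, 0.1068]
ee_rot: [-3.139, -0.001, 1.614]
wrist_force: [-0.7, 0.1, -2.4]
width: 0.0454
finger_force: 30.0
```

Emit:
arm_command:
  targets:
    - [0,0,-0.02,0]
    - [0,0,-0.04,0]
    - [0,0,-0.055,0]
    - [0,0,-0.065,0]
    - [0,0,-0.072,0]
    - [0,0,-0.076,0]
    - [0,0,-0.076,0]
    - [0,0,-0.076,0]

```text
time: 11.03
tool_pos: [0.6456, -0.1133, 0.0734]
ee_rot: [3.141, 0.0, 1.614]
wrist_force: [-5.1, 0.9, 7.5]
width: 0.0455
finger_force: 30.0
```

Emit:
arm_command:
  targets:
    - [0,0,0,0]
    - [0,0,0.07,0]
    - [0,0,0.15,0]
    - [0,0,0.22,0]
    - [0,0,0.25,0]
    - [-0.03,0.07,0.25,0]
    - [-0.07,0.14,0.25,0]
    - [-0.115,0.2,0.25,0]

```text
time: 11.7
tool_pos: [0.5884, -0.0122, 0.1956]
ee_rot: [3.14, -0.001, 1.613]
wrist_force: [0.6, 0.8, -1.7]
width: 0.0459
finger_force: 30.0
```

Emit:
arm_command:
  targets:
    - [0,0.08,0,0]
    - [0,0.16,0,0]
    - [0,0.24,0,0]
    - [0,0.32,0,0]
    - [0,0.4,0,0]
    - [0,0.48,0,0]
    - [0,0.56,0,0]
    - [0,0.605,0,0]

```text
time: 12.37
tool_pos: [0.5875, 0.2937, 0.1951]
ee_rot: [-3.141, -0.002, 1.617]
wrist_force: [-0.3, 0.8, -3.1]
width: 0.0455
finger_force: 30.0
```

Emit:
arm_command:
  targets:
    - [0,0,0,0]
    - [0,0,0,0]
    - [0,0,0,0]

```text
time: 12.62
tool_pos: [0.5885, 0.2884, 0.1953]
ee_rot: [-3.141, 0.001, 1.613]
wrist_force: [-0.4, -0.6, -3.0]
width: 0.0453
finger_force: 30.0
```

Emit:
arm_command:
  targets:
    - [0,0,-0.07,0]
    - [0,0,-0.14,0]
    - [0,0,-0.2,0]
    - [0,0,-0.235,0]
    - [0,0,-0.25,0]
    - [0,0,-0.258,0]
    - [0,0,-0.258,0]

```text
time: 13.2
tool_pos: [0.5895, 0.2874, 0.0679]
ee_rot: [3.14, 0.0, 1.611]
wrist_force: [-0.4, -0.7, -1.9]
width: 0.0458
finger_force: 30.0
```

Emit:
arm_command:
  targets:
    - [0,0,0,0]
    - [0,0,0,0]
    - [0,0,0,0]
    - [0,0,0,0]
    - [0,0,0.04,0]
    - [0,0,0.12,0]
    - [0,0,0.2,0]
    - [0,0,0.27,0]
  claw: 0

```text
time: 13.87
tool_pos: [0.5885, 0.2893, 0.2041]
ee_rot: [3.14, -0.001, 1.614]
wrist_force: [1.4, 0.6, -0.3]
width: 0.0926
finger_force: 0.0
```

Emit:
arm_command:
  targets:
    - [-0.027,-0.075,0,0]
    - [-0.054,-0.15,0,0]
    - [-0.08,-0.226,0,0]
    - [-0.106,-0.302,0,0]
    - [-0.133,-0.378,0,0]
    - [-0.16,-0.454,0,0]
    - [-0.186,-0.53,0,0]
    - [-0.212,-0.606,0,0]

```text
time: 14.53
tool_pos: [0.4816, -0.0153, 0.2021]
ee_rot: [3.14, 0.0, 1.614]
wrist_force: [0.9, -1.4, 0.7]
width: 0.094
finger_force: 0.0
```

Emit:
arm_command:
  targets:
    - [-0.027,-0.075,0,0]
    - [-0.054,-0.15,0,0]
    - [-0.08,-0.226,0,0]
    - [-0.106,-0.294,0,0]
    - [-0.106,-0.294,0,0]
    - [-0.106,-0.294,0,0]
    - [-0.106,-0.294,0,0]

```text
time: 15.12
tool_pos: [0.4297, -0.1606, 0.2019]
ee_rot: [3.141, -0.0, 1.613]
wrist_force: [0.8, -0.6, -0.0]
width: 0.0939
finger_force: 0.0
```

```bash
cat >> h.py <<'E'
def look(name,exp):
    """exp: name->(x,y,height); saves pics, prints found tops"""
    np.set_printoptions(precision=4,suppress=True)
    o=robot.get_obs();T=tool(o);print('tcp',o['tool_pos'],o['ee_rot'][2],'t',o['time'])
    im=robot.snapshot('wrist');cv2.imwrite(f'pics/{name}f.png',im[:,:,::-1]);np.save(f'pics/{name}T.npy',T)
    tp=robot.snapshot('top');cv2.imwrite(f'pics/{name}t.png',tp[:,:,::-1])
    for k,(x,y,z) in exp.items():
        uv=wproj(T,[x,y,z]);r=whitetop(im,uv,38,185)
        print(k,np.round(uv),r and (r[2],atz(ray('wrist',r[0],r[1],T),z)[:2]))
        uv=vproj('top',[x,y,z]);r=whitetop(tp,uv,12,140)
        print('   top',np.round(uv),r and (r[2],atz(ray('top',r[0],r[1]),z)[:2]))
E
python3 -c "
from h import *
look('k2',{2:(.429,-.165,.093),3:(.539,-.155,.084),4:(.554,-.038,.075),5:(.451,-.067,.066),1:(.588,.29,.111)})"
```

```text
tcp [ 0.4297 -0.1606  0.2019] 1.6134037826749361 t 15.1167
2 [315. 203.] ([16, 19, 46, 44, 1595], array([ 0.4289, -0.167 ]))
   top [380. 241.] ([7, 9, 5, 11, 40], array([ 0.4224, -0.1573]))
3 [423. 195.] ([21, 19, 39, 42, 1297], array([ 0.5405, -0.156 ]))
   top [377. 203.] ([6, 5, 7, 14, 69], array([ 0.5405, -0.1447]))
4 [442.  83.] ([21, 19, 38, 42, 1248], array([ 0.5546, -0.0394]))
   top [336. 197.] ([6, 5, 16, 15, 179], array([ 0.5543, -0.0394]))
5 [341. 102.] ([18, 18, 44, 44, 1486], array([ 0.4514, -0.0675]))
   top [345. 233.] ([5, 6, 16, 15, 183], array([ 0.45  , -0.0677]))
1 [ 461. -149.] ([2, 64, 38, 42, 1248], array([ 0.5395, -0.0455]))
   top [221. 180.] ([6, 5, 18, 15, 216], array([0.5903, 0.2874]))
```

Emit:
arm_command:
  targets:
    - [0,-0.0128,-0.06,0]
    - [0,-0.0128,-0.14,0]
    - [0,-0.0128,-0.22,0]
    - [0,-0.0128,-0.28,0]
    - [0,-0.0128,-0.304,0]
    - [0,-0.0128,-0.304,0]
    - [0,-0.0128,-0.304,0]

```text
time: 15.8
tool_pos: [0.4296, -0.1659, 0.0492]
ee_rot: [-3.141, -0.001, 1.616]
wrist_force: [0.3, 0.1, 0.1]
width: 0.094
finger_force: 0.0
```

Emit:
arm_command:
  targets:
    - [0,0,0,0]
    - [0,0,0,0]
    - [0,0,0,0]
    - [0,0,0,0]
    - [0,0,0,0]
    - [0,0,0,0]
    - [0,0,0,0]
    - [0,0,0,0]
  claw: 1

```text
time: 16.47
tool_pos: [0.4292, -0.1674, 0.0496]
ee_rot: [-3.141, 0.0, 1.614]
wrist_force: [-1.2, -0.2, 1.7]
width: 0.0458
finger_force: 30.0
```

Emit:
arm_command:
  targets:
    - [0,0,0,0]
    - [0,0,0,0]

```text
time: 16.63
tool_pos: [0.4292, -0.1674, 0.0496]
ee_rot: [-3.141, 0.0, 1.614]
wrist_force: [-0.8, -0.3, 1.9]
width: 0.0453
finger_force: 30.0
```

Emit:
arm_command:
  targets:
    - [0,0,0.06,0]
    - [0,0,0.13,0]
    - [0,0,0.2,0]
    - [0,0,0.25,0]
    - [0,0,0.25,0]
    - [0.05,0.013,0.25,0]
    - [0.11,0.028,0.25,0]
    - [0.17,0.043,0.25,0]

```text
time: 17.3
tool_pos: [0.5145, -0.1453, 0.1725]
ee_rot: [-3.14, -0.001, 1.613]
wrist_force: [-0.1, -1.2, -2.2]
width: 0.0457
finger_force: 30.0
```

Emit:
arm_command:
  targets:
    - [0.07,0.018,0,0]
    - [0.14,0.036,0,0]
    - [0.2,0.051,0,0]
    - [0.24,0.061,0,0]
    - [0.26,0.067,0,0]
    - [0.26,0.067,0,0]
    - [0.26,0.067,0,0]
    - [0.26,0.067,0,0]

```text
time: 17.97
tool_pos: [0.6433, -0.1124, 0.1729]
ee_rot: [-3.139, -0.001, 1.613]
wrist_force: [-0.7, 0.1, -2.0]
width: 0.0453
finger_force: 30.0
```

Emit:
arm_command:
  targets:
    - [0,0,0,0]
    - [0,0,0,0]
    - [0,0,0,0]

```text
time: 18.22
tool_pos: [0.6439, -0.1127, 0.1749]
ee_rot: [3.141, 0.0, 1.613]
wrist_force: [-0.9, 0.0, -1.9]
width: 0.0456
finger_force: 30.0
```

Emit:
arm_command:
  targets:
    - [0.002,0,-0.03,0]
    - [0.002,0,-0.07,0]
    - [0.002,0,-0.1,0]
    - [0.002,0,-0.115,0]
    - [0.002,0,-0.13,0]
    - [0.002,0,-0.14,0]
    - [0.002,0,-0.14,0]

```text
time: 18.8
tool_pos: [0.6451, -0.1123, 0.1038]
ee_rot: [-3.141, -0.0, 1.614]
wrist_force: [0.4, 0.9, -3.6]
width: 0.0459
finger_force: 30.0
```

Emit:
arm_command:
  targets:
    - [0,0,-0.01,0]
    - [0,0,-0.02,0]
    - [0,0,-0.027,0]
    - [0,0,-0.03,0]
    - [0,0,-0.034,0]
    - [0,0,-0.034,0]
    - [0,0,-0.034,0]

```text
time: 19.38
tool_pos: [0.6457, -0.1124, 0.0913]
ee_rot: [3.139, 0.001, 1.614]
wrist_force: [-4.6, 1.7, 7.9]
width: 0.0458
finger_force: 30.0
```

Emit:
arm_command:
  targets:
    - [0,0,0,0]
    - [0,0,0.07,0]
    - [0,0,0.15,0]
    - [0,0,0.21,0]
    - [0,0,0.24,0]
    - [-0.07,-0.02,0.24,0]
    - [-0.14,-0.06,0.24,0]
    - [-0.2,-0.12,0.24,0]

```text
time: 20.05
tool_pos: [0.545, -0.1704, 0.208]
ee_rot: [3.141, -0.0, 1.618]
wrist_force: [1.2, -0.4, -2.4]
width: 0.0456
finger_force: 30.0
```

Emit:
arm_command:
  targets:
    - [-0.03,-0.07,0,0]
    - [-0.044,-0.14,0,0]
    - [-0.044,-0.2,0,0]
    - [-0.044,-0.235,0,0]
    - [-0.044,-0.235,0,0]
    - [-0.044,-0.235,0,0]

```text
time: 20.55
tool_pos: [0.524, -0.2894, 0.207]
ee_rot: [-3.141, -0.002, 1.613]
wrist_force: [0.5, 0.7, -2.7]
width: 0.0456
finger_force: 30.0
```

Emit:
arm_command:
  targets:
    - [0,0,-0.07,0]
    - [0,0,-0.14,0]
    - [0,0,-0.22,0]
    - [0,0,-0.27,0]
    - [0,0,-0.288,0]
    - [0,0,-0.297,0]
    - [0,0,-0.297,0]

```text
time: 21.13
tool_pos: [0.5249, -0.2885, 0.0595]
ee_rot: [3.141, 0.0, 1.615]
wrist_force: [-0.1, 0.3, -2.4]
width: 0.0457
finger_force: 30.0
```

Emit:
arm_command:
  targets:
    - [0,0,0,0]
    - [0,0,0,0]
    - [0,0,0,0]
    - [0,0,0,0]
    - [0,0,0.04,0]
    - [0,0,0.12,0]
    - [0,0,0.2,0]
    - [0,0,0.27,0]
  claw: 0

```text
time: 21.8
tool_pos: [0.5241, -0.2895, 0.1972]
ee_rot: [3.14, 0.001, 1.613]
wrist_force: [-0.4, -0.5, 0.2]
width: 0.0931
finger_force: 0.0
```

Emit:
arm_command:
  targets:
    - [0.01,0.07,0,0]
    - [0.02,0.15,0,0]
    - [0.03,0.22,0,0]
    - [0.033,0.268,0,0]
    - [0.033,0.268,0,0]
    - [0.033,0.268,0,0]
    - [0.033,0.268,0,0]

```text
time: 22.38
tool_pos: [0.5406, -0.156, 0.1946]
ee_rot: [3.141, 0.001, 1.613]
wrist_force: [-0.0, 0.2, 0.8]
width: 0.0939
finger_force: 0.0
```

```bash
python3 -c "
from h import *
look('k3',{3:(.5405,-.156,.084),4:(.554,-.038,.075),5:(.451,-.067,.066),2:(.524,-.29,.101),1:(.588,.288,.111)})"
```

```text
tcp [ 0.5406 -0.156   0.1946] 1.6134154406283907 t 22.3833
3 [315. 197.] ([17, 17, 46, 44, 1621], array([ 0.5417, -0.1559]))
   top [377. 203.] ([5, 6, 9, 14, 91], array([ 0.5406, -0.1479]))
4 [335.  75.] ([17, 19, 47, 45, 1631], array([ 0.5558, -0.0395]))
   top [336. 197.] ([6, 5, 16, 15, 179], array([ 0.5543, -0.0394]))
5 [230. 103.] ([20, 17, 42, 44, 1416], array([ 0.4525, -0.0676]))
   top [345. 233.] ([5, 6, 11, 14, 107], array([ 0.4525, -0.0601]))
2 [295. 322.] ([0, 38, 35, 20, 587], array([ 0.4997, -0.304 ]))
   top [425. 209.] ([9, 16, 15, 8, 104], array([ 0.5045, -0.2985]))
1 [ 374. -170.] ([0, 55, 26, 45, 923], array([ 0.5608, -0.0448]))
   top [222. 180.] ([5, 5, 19, 16, 224], array([0.5902, 0.2867]))
```

Emit:
arm_command:
  targets:
    - [0,0,-0.06,0]
    - [0,0,-0.14,0]
    - [0,0,-0.22,0]
    - [0,0,-0.28,0]
    - [0,0,-0.307,0]
    - [0,0,-0.307,0]
    - [0,0,-0.307,0]

```text
time: 23.07
tool_pos: [0.5399, -0.1562, 0.0398]
ee_rot: [-3.14, -0.001, 1.612]
wrist_force: [0.5, -0.6, 0.7]
width: 0.0937
finger_force: 0.0
```

Emit:
arm_command:
  targets:
    - [0,0,0,0]
    - [0,0,0,0]
    - [0,0,0,0]
    - [0,0,0,0]
    - [0,0,0,0]
    - [0,0,0,0]
    - [0,0,0,0]
    - [0,0,0,0]
  claw: 1

```text
time: 23.73
tool_pos: [0.5408, -0.1552, 0.0407]
ee_rot: [3.141, 0.0, 1.614]
wrist_force: [0.9, -0.3, -1.0]
width: 0.0457
finger_force: 30.0
```

Emit:
arm_command:
  targets:
    - [0,0,0,0]
    - [0,0,0,0]

```text
time: 23.9
tool_pos: [0.5408, -0.1552, 0.0407]
ee_rot: [3.141, 0.0, 1.614]
wrist_force: [1.2, -0.0, 0.8]
width: 0.0454
finger_force: 30.0
```

Emit:
arm_command:
  targets:
    - [0,0,0.06,0]
    - [0,0,0.13,0]
    - [0,0,0.2,0]
    - [0,0,0.25,0]
    - [0,0,0.25,0]
    - [0.05,0.02,0.25,0]
    - [0.11,0.045,0.25,0]
    - [0.16,0.065,0.25,0]

```text
time: 24.57
tool_pos: [0.6205, -0.122, 0.1631]
ee_rot: [-3.139, -0.001, 1.613]
wrist_force: [0.2, 0.0, -2.6]
width: 0.0453
finger_force: 30.0
```

Emit:
arm_command:
  targets:
    - [0.03,0.015,0,0]
    - [0.049,0.022,0,0]
    - [0.049,0.022,0,0]
    - [0.049,0.022,0,0]
    - [0.049,0.022,0,0]
    - [0.049,0.022,0,0]

```text
time: 25.07
tool_pos: [0.6439, -0.1122, 0.1648]
ee_rot: [-3.14, -0.0, 1.613]
wrist_force: [-0.1, -0.9, -2.2]
width: 0.0453
finger_force: 30.0
```

Emit:
arm_command:
  targets:
    - [0.002,0,-0.03,0]
    - [0.002,0,-0.07,0]
    - [0.002,0,-0.1,0]
    - [0.002,0,-0.115,0]
    - [0.002,0,-0.13,0]
    - [0.002,0,-0.14,0]
    - [0.002,0,-0.14,0]

```text
time: 25.65
tool_pos: [0.6454, -0.1118, 0.0948]
ee_rot: [-3.141, -0.0, 1.613]
wrist_force: [-0.2, 0.0, -2.5]
width: 0.0455
finger_force: 30.0
```

Emit:
arm_command:
  targets:
    - [0,0,-0.02,0]
    - [0,0,-0.04,0]
    - [0,0,-0.055,0]
    - [0,0,-0.07,0]
    - [0,0,-0.078,0]
    - [0,0,-0.084,0]
    - [0,0,-0.084,0]
    - [0,0,-0.084,0]

```text
time: 26.32
tool_pos: [0.6457, -0.1116, 0.0554]
ee_rot: [-3.142, 0.0, 1.614]
wrist_force: [-3.6, 1.9, 5.5]
width: 0.0456
finger_force: 30.0
```

Emit:
arm_command:
  targets:
    - [0,0,0,0]
    - [0,0,0.07,0]
    - [0,0,0.15,0]
    - [0,0,0.22,0]
    - [0,0,0.26,0]
    - [-0.03,0.06,0.26,0]
    - [-0.07,0.13,0.26,0]
    - [-0.108,0.2,0.26,0]

```text
time: 26.98
tool_pos: [0.5918, -0.0114, 0.1836]
ee_rot: [3.14, -0.0, 1.612]
wrist_force: [1.4, 1.3, -2.3]
width: 0.0456
finger_force: 30.0
```

Emit:
arm_command:
  targets:
    - [0,0.08,0,0]
    - [0,0.16,0,0]
    - [0,0.24,0,0]
    - [0,0.32,0,0]
    - [0,0.4,0,0]
    - [0,0.442,0,0]
    - [0,0.442,0,0]
    - [0,0.442,0,0]

```text
time: 27.65
tool_pos: [0.5917, 0.2104, 0.1829]
ee_rot: [-3.141, 0.001, 1.616]
wrist_force: [-0.5, -0.7, -2.2]
width: 0.0454
finger_force: 30.0
```

Emit:
arm_command:
  targets:
    - [0,0,0,0]
    - [0,0,0,0]

```text
time: 27.82
tool_pos: [0.5922, 0.2079, 0.1834]
ee_rot: [3.142, 0.001, 1.612]
wrist_force: [0.4, -0.5, -2.0]
width: 0.0455
finger_force: 30.0
```

Emit:
arm_command:
  targets:
    - [0,0,-0.07,0]
    - [0,0,-0.14,0]
    - [0,0,-0.2,0]
    - [0,0,-0.24,0]
    - [0,0,-0.258,0]
    - [0,0,-0.266,0]
    - [0,0,-0.266,0]

```text
time: 28.4
tool_pos: [0.5925, 0.2084, 0.051]
ee_rot: [3.141, 0.0, 1.612]
wrist_force: [0.6, -0.7, -2.9]
width: 0.0453
finger_force: 30.0
```

Emit:
arm_command:
  targets:
    - [0,0,0,0]
    - [0,0,0,0]
    - [0,0,0,0]
    - [0,0,0,0]
    - [0,0,0.04,0]
    - [0,0,0.12,0]
    - [0,0,0.2,0]
    - [0,0,0.27,0]
  claw: 0

```text
time: 29.07
tool_pos: [0.5922, 0.2095, 0.1886]
ee_rot: [3.139, -0.001, 1.614]
wrist_force: [1.1, -0.4, 1.4]
width: 0.093
finger_force: 0.0
```

Emit:
arm_command:
  targets:
    - [-0.012,-0.08,0,0]
    - [-0.024,-0.16,0,0]
    - [-0.036,-0.24,0,0]
    - [-0.048,-0.32,0,0]
    - [-0.06,-0.4,0,0]
    - [-0.074,-0.46,0,0]
    - [-0.074,-0.495,0,0]
    - [-0.074,-0.495,0,0]

```text
time: 29.73
tool_pos: [0.5549, -0.0419, 0.1865]
ee_rot: [3.14, 0.002, 1.609]
wrist_force: [0.2, 0.2, -0.5]
width: 0.094
finger_force: 0.0
```

Emit:
arm_command:
  targets:
    - [0,0,0,0]
    - [0,0,0,0]

```text
time: 29.9
tool_pos: [0.5552, -0.0375, 0.186]
ee_rot: [3.141, -0.001, 1.614]
wrist_force: [0.7, -0.0, -1.0]
width: 0.0941
finger_force: 0.0
```

```bash
python3 -c "
from h import *
look('k4',{4:(.555,-.0395,.075),5:(.451,-.067,.066),3:(.592,.209,.093),1:(.588,.288,.111)})"
```

```text
tcp [ 0.5552 -0.0375  0.186 ] 1.6142578866998147 t 29.9
4 [315. 200.] ([17, 15, 46, 45, 1616], array([ 0.5561, -0.0379]))
   top [336. 197.] ([4, 1, 11, 7, 36], array([ 0.578, -0.025]))
5 [215. 219.] ([21, 18, 39, 39, 1081], array([ 0.4515, -0.0639]))
   top [345. 233.] ([7, 6, 12, 5, 42], array([ 0.4645, -0.0698]))
3 [366. -51.] ([0, 0, 76, 82, 2677], array([0.6027, 0.1029]))
   top [250. 180.] ([0, 4, 24, 16, 316], array([0.5976, 0.2124]))
1 [ 364. -118.] ([0, 0, 76, 82, 2853], array([0.5966, 0.0985]))
   top [222. 180.] ([5, 5, 19, 15, 220], array([0.5905, 0.2867]))
```

Emit:
arm_command:
  targets:
    - [0.001,-0.002,-0.06,0]
    - [0.001,-0.002,-0.14,0]
    - [0.001,-0.002,-0.22,0]
    - [0.001,-0.002,-0.28,0]
    - [0.001,-0.002,-0.308,0]
    - [0.001,-0.002,-0.308,0]
    - [0.001,-0.002,-0.308,0]

```text
time: 30.58
tool_pos: [0.5551, -0.038, 0.0309]
ee_rot: [-3.14, -0.001, 1.615]
wrist_force: [-0.7, 0.4, -0.7]
width: 0.0942
finger_force: 0.0
```

Emit:
arm_command:
  targets:
    - [0,0,0,0]
    - [0,0,0,0]
    - [0,0,0,0]
    - [0,0,0,0]
    - [0,0,0,0]
    - [0,0,0,0]
    - [0,0,0,0]
    - [0,0,0,0]
  claw: 1

```text
time: 31.25
tool_pos: [0.5556, -0.0393, 0.0316]
ee_rot: [3.141, 0.0, 1.614]
wrist_force: [-0.5, 0.6, 0.8]
width: 0.046
finger_force: 30.0
```

Emit:
arm_command:
  targets:
    - [0,0,0,0]
    - [0,0,0,0]

```text
time: 31.42
tool_pos: [0.5556, -0.0393, 0.0316]
ee_rot: [3.141, 0.0, 1.614]
wrist_force: [0.1, 0.1, -0.1]
width: 0.0456
finger_force: 30.0
```

Emit:
arm_command:
  targets:
    - [0,0,0.06,0]
    - [0,0,0.13,0]
    - [0,0,0.2,0]
    - [0,0,0.25,0]
    - [0,0,0.25,0]
    - [0.05,-0.04,0.25,0]
    - [0.1,-0.083,0.25,0]
    - [0.14,-0.116,0.25,0]

```text
time: 32.08
tool_pos: [0.6256, -0.0982, 0.1541]
ee_rot: [-3.139, -0.0, 1.614]
wrist_force: [-0.4, 1.1, -2.1]
width: 0.0455
finger_force: 30.0
```

Emit:
arm_command:
  targets:
    - [0.03,-0.025,0,0]
    - [0.04,-0.032,0,0]
    - [0.04,-0.032,0,0]
    - [0.04,-0.032,0,0]
    - [0.04,-0.032,0,0]
    - [0.04,-0.032,0,0]

```text
time: 32.58
tool_pos: [0.6447, -0.1122, 0.1565]
ee_rot: [-3.141, -0.0, 1.615]
wrist_force: [-0.9, 0.5, -0.9]
width: 0.0457
finger_force: 30.0
```

Emit:
arm_command:
  targets:
    - [0.001,-0.001,-0.03,0]
    - [0.001,-0.001,-0.07,0]
    - [0.001,-0.001,-0.1,0]
    - [0.001,-0.001,-0.115,0]
    - [0.001,-0.001,-0.13,0]
    - [0.001,-0.001,-0.14,0]
    - [0.001,-0.001,-0.14,0]

```text
time: 33.17
tool_pos: [0.6455, -0.1134, 0.0859]
ee_rot: [-3.141, -0.0, 1.614]
wrist_force: [0.2, -1.0, -2.4]
width: 0.0459
finger_force: 30.0
```

Emit:
arm_command:
  targets:
    - [0,0,-0.02,0]
    - [0,0,-0.04,0]
    - [0,0,-0.055,0]
    - [0,0,-0.07,0]
    - [0,0,-0.078,0]
    - [0,0,-0.085,0]
    - [0,0,-0.085,0]
    - [0,0,-0.085,0]

```text
time: 33.83
tool_pos: [0.6452, -0.1137, 0.0465]
ee_rot: [-3.14, -0.0, 1.614]
wrist_force: [-5.2, 0.7, 8.4]
width: 0.0461
finger_force: 30.0
```

Emit:
arm_command:
  targets:
    - [0,0,0,0]
    - [0,0,0.07,0]
    - [0,0,0.15,0]
    - [0,0,0.22,0]
    - [0,0,0.26,0]
    - [-0.03,0.06,0.26,0]
    - [-0.07,0.13,0.26,0]
    - [-0.1,0.2,0.26,0]

```text
time: 34.5
tool_pos: [0.5953, -0.0135, 0.1744]
ee_rot: [3.141, -0.0, 1.611]
wrist_force: [0.0, 0.4, -2.7]
width: 0.046
finger_force: 30.0
```

Emit:
arm_command:
  targets:
    - [0,0.08,0,0]
    - [0,0.16,0,0]
    - [0,0.24,0,0]
    - [0,0.287,0,0]
    - [0,0.287,0,0]
    - [0,0.287,0,0]
    - [0,0.287,0,0]
    - [0,0.287,0,0]

```text
time: 35.17
tool_pos: [0.5961, 0.1284, 0.1738]
ee_rot: [-3.141, 0.001, 1.612]
wrist_force: [0.4, 0.0, -1.6]
width: 0.0456
finger_force: 30.0
```

Emit:
arm_command:
  targets:
    - [0,0,0,0]
    - [0,0,0,0]

```text
time: 35.33
tool_pos: [0.5962, 0.1284, 0.174]
ee_rot: [3.141, 0.0, 1.612]
wrist_force: [0.8, 0.1, -1.0]
width: 0.046
finger_force: 30.0
```

Emit:
arm_command:
  targets:
    - [0,0,-0.07,0]
    - [0,0,-0.14,0]
    - [0,0,-0.2,0]
    - [0,0,-0.24,0]
    - [0,0,-0.257,0]
    - [0,0,-0.265,0]
    - [0,0,-0.265,0]

```text
time: 35.92
tool_pos: [0.5965, 0.1293, 0.042]
ee_rot: [3.141, 0.0, 1.613]
wrist_force: [-0.6, 0.6, -1.1]
width: 0.0456
finger_force: 30.0
```

Emit:
arm_command:
  targets:
    - [0,0,0,0]
    - [0,0,0,0]
    - [0,0,0,0]
    - [0,0,0,0]
    - [0,0,0.04,0]
    - [0,0,0.12,0]
    - [0,0,0.2,0]
    - [0,0,0.27,0]
  claw: 0

```text
time: 36.58
tool_pos: [0.5962, 0.1299, 0.1795]
ee_rot: [3.139, -0.0, 1.614]
wrist_force: [1.0, 0.1, 0.2]
width: 0.0932
finger_force: 0.0
```

Emit:
arm_command:
  targets:
    - [-0.048,-0.065,0,0]
    - [-0.096,-0.13,0,0]
    - [-0.145,-0.195,0,0]
    - [-0.193,-0.26,0,0]
    - [-0.24,-0.325,0,0]
    - [-0.289,-0.391,0,0]
    - [-0.289,-0.391,0,0]
    - [-0.289,-0.391,0,0]

```text
time: 37.25
tool_pos: [0.4511, -0.0671, 0.1775]
ee_rot: [3.139, 0.0, 1.61]
wrist_force: [-0.6, -0.2, 0.3]
width: 0.0941
finger_force: 0.0
```

Emit:
arm_command:
  targets:
    - [0,0,0,0]
    - [0,0,0,0]

```text
time: 37.42
tool_pos: [0.4523, -0.0649, 0.1769]
ee_rot: [3.141, -0.0, 1.615]
wrist_force: [0.2, 0.3, -0.1]
width: 0.094
finger_force: 0.0
```

```bash
python3 -c "
from h import *
look('k5',{5:(.4515,-.067,.066),4:(.596,.130,.084),3:(.592,.209,.093),1:(.588,.288,.111)})"
```

```text
tcp [ 0.4523 -0.0649  0.1769] 1.615188526895471 t 37.4167
5 [315. 200.] ([16, 16, 46, 44, 1588], array([ 0.4515, -0.0662]))
   top [345. 233.] ([5, 10, 12, 7, 41], array([ 0.4476, -0.0577]))
4 [473.  13.] ([19, 0, 42, 50, 1201], array([0.5982, 0.1263]))
   top [278. 181.] ([0, 3, 24, 18, 330], array([0.6038, 0.1325]))
3 [468. -57.] ([24, 0, 44, 73, 1682], array([0.5933, 0.11  ]))
   top [250. 180.] ([0, 4, 24, 16, 298], array([0.5985, 0.2121]))
1 [ 463. -118.] ([30, 0, 44, 73, 1682], array([0.5834, 0.1028]))
   top [222. 180.] ([5, 5, 19, 15, 220], array([0.5913, 0.2866]))
```

Emit:
arm_command:
  targets:
    - [0,-0.003,-0.06,0]
    - [0,-0.003,-0.14,0]
    - [0,-0.003,-0.22,0]
    - [0,-0.003,-0.28,0]
    - [0,-0.003,-0.307,0]
    - [0,-0.003,-0.307,0]
    - [0,-0.003,-0.307,0]

```text
time: 38.1
tool_pos: [0.4514, -0.0664, 0.0223]
ee_rot: [-3.14, -0.001, 1.615]
wrist_force: [-0.0, 0.7, 0.3]
width: 0.0937
finger_force: 0.0
```

Emit:
arm_command:
  targets:
    - [0,0,0,0]
    - [0,0,0,0]
    - [0,0,0,0]
    - [0,0,0,0]
    - [0,0,0,0]
    - [0,0,0,0]
    - [0,0,0,0]
    - [0,0,0,0]
  claw: 1

```text
time: 38.77
tool_pos: [0.4515, -0.0673, 0.0231]
ee_rot: [3.141, 0.0, 1.614]
wrist_force: [0.3, -0.1, 0.9]
width: 0.0458
finger_force: 30.0
```

Emit:
arm_command:
  targets:
    - [0,0,0,0]
    - [0,0,0,0]

```text
time: 38.93
tool_pos: [0.4514, -0.0673, 0.0231]
ee_rot: [3.142, 0.0, 1.614]
wrist_force: [0.4, 0.8, 1.2]
width: 0.0456
finger_force: 30.0
```

Emit:
arm_command:
  targets:
    - [0,0,0.06,0]
    - [0,0,0.13,0]
    - [0,0,0.2,0]
    - [0,0,0.25,0]
    - [0,0,0.25,0]
    - [0.06,-0.014,0.25,0]
    - [0.13,-0.031,0.25,0]
    - [0.2,-0.048,0.25,0]

```text
time: 39.6
tool_pos: [0.5515, -0.0912, 0.1461]
ee_rot: [-3.14, -0.001, 1.614]
wrist_force: [-0.3, -0.5, -1.2]
width: 0.0455
finger_force: 30.0
```

Emit:
arm_command:
  targets:
    - [0.07,-0.017,0,0]
    - [0.13,-0.031,0,0]
    - [0.17,-0.041,0,0]
    - [0.186,-0.044,0,0]
    - [0.186,-0.044,0,0]
    - [0.186,-0.044,0,0]
    - [0.186,-0.044,0,0]
    - [0.186,-0.044,0,0]

```text
time: 40.27
tool_pos: [0.6434, -0.1129, 0.1482]
ee_rot: [-3.141, -0.0, 1.614]
wrist_force: [0.3, -0.2, -0.9]
width: 0.0457
finger_force: 30.0
```

Emit:
arm_command:
  targets:
    - [0.003,0,-0.03,0]
    - [0.003,0,-0.07,0]
    - [0.003,0,-0.1,0]
    - [0.003,0,-0.115,0]
    - [0.003,0,-0.13,0]
    - [0.003,0,-0.14,0]
    - [0.003,0,-0.14,0]

```text
time: 40.85
tool_pos: [0.6454, -0.1131, 0.0774]
ee_rot: [-3.141, -0.0, 1.614]
wrist_force: [-0.2, 0.0, -2.7]
width: 0.0455
finger_force: 30.0
```

Emit:
arm_command:
  targets:
    - [0,0,-0.01,0]
    - [0,0,-0.02,0]
    - [0,0,-0.027,0]
    - [0,0,-0.03,0]
    - [0,0,-0.033,0]
    - [0,0,-0.033,0]
    - [0,0,-0.033,0]

```text
time: 41.43
tool_pos: [0.6464, -0.1134, 0.0651]
ee_rot: [3.139, 0.001, 1.614]
wrist_force: [-4.6, 2.0, 7.8]
width: 0.0456
finger_force: 30.0
```

Emit:
arm_command:
  targets:
    - [0,0,0,0]
    - [0,0,0.07,0]
    - [0,0,0.15,0]
    - [0,0,0.23,0]
    - [0,0,0.31,0]
    - [-0.07,-0.02,0.31,0]
    - [-0.14,-0.06,0.31,0]
    - [-0.2,-0.12,0.31,0]

```text
time: 42.1
tool_pos: [0.5461, -0.1717, 0.2183]
ee_rot: [3.139, 0.001, 1.617]
wrist_force: [0.2, -0.5, -1.2]
width: 0.0455
finger_force: 30.0
```

Emit:
arm_command:
  targets:
    - [-0.03,-0.07,0,0]
    - [-0.044,-0.14,0,0]
    - [-0.044,-0.22,0,0]
    - [-0.044,-0.3,0,0]
    - [-0.044,-0.37,0,0]
    - [-0.044,-0.41,0,0]
    - [-0.044,-0.414,0,0]
    - [-0.044,-0.414,0,0]

```text
time: 42.77
tool_pos: [0.5241, -0.3808, 0.2157]
ee_rot: [-3.141, -0.001, 1.612]
wrist_force: [0.9, 1.1, -1.6]
width: 0.0459
finger_force: 30.0
```

Emit:
arm_command:
  targets:
    - [0,0,0,0]
    - [0,0,0,0]

```text
time: 42.93
tool_pos: [0.5249, -0.3783, 0.2169]
ee_rot: [3.141, -0.0, 1.615]
wrist_force: [0.7, 0.1, -1.0]
width: 0.0456
finger_force: 30.0
```

Emit:
arm_command:
  targets:
    - [0,0,-0.08,0]
    - [0,0,-0.16,0]
    - [0,0,-0.24,0]
    - [0,0,-0.31,0]
    - [0,0,-0.345,0]
    - [0,0,-0.36,0]
    - [0,0,-0.369,0]
    - [0,0,-0.369,0]

```text
time: 43.6
tool_pos: [0.5253, -0.3792, 0.033]
ee_rot: [3.14, 0.001, 1.615]
wrist_force: [0.1, -0.6, -2.1]
width: 0.046
finger_force: 30.0
```

Emit:
arm_command:
  targets:
    - [0,0,0,0]
    - [0,0,0,0]
    - [0,0,0,0]
    - [0,0,0,0]
    - [0,0,0.04,0]
    - [0,0,0.12,0]
    - [0,0,0.2,0]
    - [0,0,0.28,0]
  claw: 0

```text
time: 44.27
tool_pos: [0.5242, -0.3796, 0.1738]
ee_rot: [-3.142, -0.0, 1.613]
wrist_force: [1.2, -0.7, 0.2]
width: 0.0932
finger_force: 0.0
```

Emit:
arm_command:
  targets:
    - [0,0,0.08,0]
    - [0,0,0.16,0]
    - [-0.06,0.06,0.16,0]
    - [-0.1,0.13,0.16,0]
    - [-0.11,0.21,0.16,0]
    - [-0.12,0.29,0.16,0]
    - [-0.12,0.37,0.16,0]
    - [-0.12,0.45,0.16,0]

```text
time: 44.93
tool_pos: [0.464, -0.1534, 0.2531]
ee_rot: [3.139, 0.001, 1.612]
wrist_force: [0.8, 0.7, 0.1]
width: 0.094
finger_force: 0.0
```

Emit:
arm_command:
  targets:
    - [0,0.08,0,0]
    - [0,0.16,0,0]
    - [0,0.24,0,0]
    - [0,0.32,0,0]
    - [0,0.4,0,0]
    - [0,0.48,0,0]
    - [0,0.56,0,0]
    - [0,0.6,0,0]

```text
time: 45.6
tool_pos: [0.464, 0.1491, 0.2529]
ee_rot: [3.14, -0.002, 1.617]
wrist_force: [0.1, -0.1, 0.1]
width: 0.0943
finger_force: 0.0
```

Emit:
arm_command:
  targets:
    - [0,0,0,0]
    - [0,0,0,0]
    - [0,0,0,0]

```text
time: 45.85
tool_pos: [0.4647, 0.1446, 0.2524]
ee_rot: [3.141, 0.001, 1.613]
wrist_force: [0.4, 0.1, 0.0]
width: 0.0941
finger_force: 0.0
```

Run:
```python
from h import *
look('k6',{4:(.596,.130,.084),3:(.592,.209,.093),1:(.588,.288,.111)})
s=robot.snapshot('scene')[:,:,::-1];a=cv2.imread('pics/k6f.png')
cv2.imwrite('pics/k6v.png',np.vstack([cv2.resize(a[:220],(800,275)),cv2.resize(s[120:270,150:440],(600,310))[:, :] if 0 else cv2.copyMakeBorder(cv2.resize(s[120:270,150:440],(600,310)),0,0,0,200,cv2.BORDER_CONSTANT)]))
```

```text
tcp [0.4647 0.1446 0.2524] 1.6132425930369165 t 45.85
4 [424. 203.] ([23, 21, 34, 35, 934], array([0.5965, 0.1308]))
   top [278. 181.] ([16, 3, 8, 14, 74], array([0.6109, 0.1093]))
3 [430. 137.] ([22, 0, 39, 76, 1900], array([0.5955, 0.2098]))
   top [250. 180.] ([0, 0, 15, 1, 15], array([0.6278, 0.2264]))
1 [436.  66.] ([0, 12, 60, 64, 1378], array([0.5887, 0.2901]))
   top [222. 180.] ([1, 0, 23, 24, 52], array([0.6054, 0.3056]))
```

View pics/k6v.png

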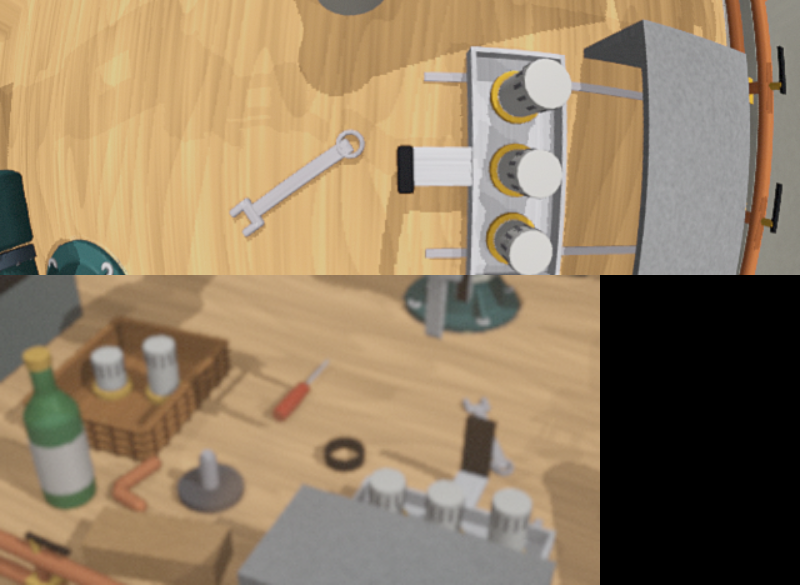

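Emit:
arm_command:
  targets:
    - [0.003,0.06,0,0]
    - [0.003,0.119,-0.04,0]
    - [0.003,0.119,-0.12,0]
    - [0.003,0.119,-0.2,0]
    - [0.003,0.119,-0.27,0]
    - [0.003,0.119,-0.334,0]
    - [0.003,0.119,-0.334,0]
    - [0.003,0.119,-0.334,0]

```text
time: 46.67
tool_pos: [0.465, 0.2034, 0.0837]
ee_rot: [-3.138, 0.001, 1.612]
wrist_force: [0.1, 0.4, 0.1]
width: 0.094
finger_force: 0.0
```

Emit:
arm_command:
  targets:
    - [0,0,0,0]
    - [0,0,0,0]
    - [0,0,0,0]
    - [0,0,0,0]
    - [0,0,0,0]
    - [0,0,0,0]
    - [0,0,0,0]
    - [0,0,0,0]
  claw: 1

```text
time: 47.33
tool_pos: [0.466, 0.2048, 0.0851]
ee_rot: [3.141, 0.0, 1.614]
wrist_force: [-0.2, -0.3, -0.2]
width: 0.0439
finger_force: 0.0
```

Emit:
arm_command:
  targets:
    - [0,0,0,0]
    - [0,0,0,0]
    - [0,0,0,0]
    - [0,0,0,0]
    - [0,0,0,0]
    - [0,0,0,0]
    - [0,0,0,0]

```text
time: 47.92
tool_pos: [0.4663, 0.2047, 0.0849]
ee_rot: [3.141, 0.0, 1.614]
wrist_force: [2.3, 0.1, -1.4]
width: 0.0142
finger_force: 30.0
```

Emit:
arm_command:
  targets:
    - [0.01,0.0005,0,0]
    - [0.03,0.0015,0,0]
    - [0.05,0.0027,0,0]
    - [0.07,0.0038,0,0]
    - [0.09,0.0048,0,0]
    - [0.11,0.006,0,0]
    - [0.13,0.007,0,0]
    - [0.15,0.008,0,0]

```text
time: 48.58
tool_pos: [0.542, 0.2091, 0.085]
ee_rot: [-3.141, -0.001, 1.614]
wrist_force: [-3.7, 0.9, 2.2]
width: 0.0141
finger_force: 30.0
```

Emit:
arm_command:
  targets:
    - [0.02,0.001,0,0]
    - [0.04,0.002,0,0]
    - [0.06,0.003,0,0]
    - [0.08,0.0043,0,0]
    - [0.1,0.0054,0,0]
    - [0.12,0.0065,0,0]
    - [0.14,0.0075,0,0]
    - [0.145,0.0078,0,0]

```text
time: 49.25
tool_pos: [0.6155, 0.2134, 0.085]
ee_rot: [3.14, -0.001, 1.614]
wrist_force: [-2.8, 3.8, 2.8]
width: 0.014
finger_force: 30.0
```

Emit:
arm_command:
  targets:
    - [0,0,0,0]
    - [0,0,0,0]

```text
time: 49.42
tool_pos: [0.6149, 0.2134, 0.085]
ee_rot: [3.139, -0.001, 1.614]
wrist_force: [2.1, 3.3, -0.9]
width: 0.0139
finger_force: 30.0
```

Not yet at the stop; nudge on gently.

Emit:
arm_command:
  targets:
    - [0.004,0.0002,0,0]
    - [0.008,0.0004,0,0]
    - [0.012,0.0006,0,0]
    - [0.012,0.0006,0,0]
    - [0.012,0.0006,0,0]

```text
time: 49.83
tool_pos: [0.619, 0.2136, 0.085]
ee_rot: [-3.141, -0.001, 1.614]
wrist_force: [-2.4, 4.6, 0.8]
width: 0.0137
finger_force: 30.0
```

Emit:
arm_command:
  targets:
    - [0.003,0.0002,0,0]
    - [0.006,0.0003,0,0]
    - [0.006,0.0003,0,0]
    - [0.006,0.0003,0,0]

```text
time: 50.17
tool_pos: [0.6202, 0.2136, 0.085]
ee_rot: [-3.137, -0.0, 1.614]
wrist_force: [-7.4, 3.9, 2.2]
width: 0.0142
finger_force: 30.0
```

Emit:
arm_command:
  targets:
    - [0.004,0.0002,0,0]
    - [0.008,0.0004,0,0]
    - [0.008,0.0004,0,0]
    - [0.008,0.0004,0,0]

```text
time: 50.5
tool_pos: [0.62, 0.2137, 0.0849]
ee_rot: [-3.128, 0.0, 1.615]
wrist_force: [-18.5, 4.0, 7.5]
width: 0.014
finger_force: 30.1
```

Emit:
arm_command:
  targets:
    - [-0.006,0,0,0]
    - [-0.013,0,0,0]
    - [-0.013,0,0,0]

```text
time: 50.75
tool_pos: [0.6194, 0.2136, 0.0849]
ee_rot: [-3.142, -0.0, 1.614]
wrist_force: [-1.6, 3.5, 0.3]
width: 0.0141
finger_force: 30.0
```

Emit:
arm_command:
  targets:
    - [0,0,0,0]
    - [0,0,0,0]
    - [0,0,0,0]
    - [0,0,0,0]
    - [0,0,0,0]
    - [0,0,0.08,0]
    - [0,0,0.16,0]
    - [0,0,0.24,0]
  claw: 0

```text
time: 51.42
tool_pos: [0.6194, 0.2127, 0.2052]
ee_rot: [-3.139, 0.001, 1.613]
wrist_force: [1.2, 0.4, -0.1]
width: 0.064
finger_force: 0.0
```

Emit:
arm_command:
  targets:
    - [0,0,0.08,0]
    - [-0.07,-0.04,0.12,0]
    - [-0.15,-0.08,0.12,0]
    - [-0.23,-0.12,0.12,0]
    - [-0.25,-0.13,0.12,0]
    - [-0.25,-0.13,0.12,0]
    - [-0.25,-0.13,0.12,0]
    - [-0.25,-0.13,0.12,0]

```text
time: 52.08
tool_pos: [0.4959, 0.1485, 0.2651]
ee_rot: [3.141, -0.0, 1.613]
wrist_force: [0.5, 0.2, -0.4]
width: 0.094
finger_force: 0.0
```

Run:
```python
from h import *
o=robot.get_obs();T=tool(o);im=robot.snapshot('wrist')[:,:,::-1];s=robot.snapshot('scene')[:,:,::-1]
cv2.imwrite('pics/f.png',np.vstack([cv2.resize(im[:220],(800,275)),cv2.copyMakeBorder(cv2.resize(s[120:270,150:440],(600,310)),0,0,0,200,cv2.BORDER_CONSTANT)]))
```

```text
(no output)
```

View pics/f.png

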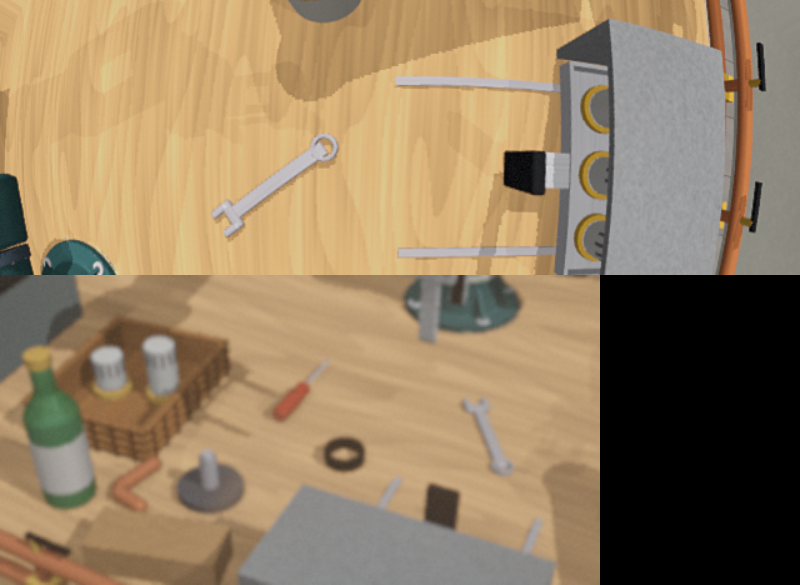

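The tray is home with three upright heads under the shelf, two heads are in the basket, and the gripper is clear.

```bash
python3 -c "
from bench import robot
print(robot.close_job())"
```

```text
the job is handed in; nothing more can be done
None
```

I handed the job in after about 52 s of robot time: heads 1, 3 and 4 went fully home on the pin and stand upright in the tray, pushed home under the shelf. Heads 2 and 5 stopped short and are in the basket, and the hand-in call returned no verdict.

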